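# Change teas: press one push-latch caddy shut and pop the right other one open

### The arm

A 7-joint arm with a two-finger parallel gripper is mounted at the origin on a cart in front of the work surface, level with it; the furniture and walls round the work are solid. World frame = base frame: x ahead of the robot, y to its left, z up, the work surface at z = 0. Lengths are in mm, angles in rad, forces in N, time in s.
With the tool pointing down it reaches from about 425 to 800 mm from the base axis. Payload 8.3 kg.
Tool frame: the origin (TCP) lies at the very end of the fingers, on their centre line; the grasp point (between the pads) lies 19 mm behind it (ctrl.hold_point_z is the distance from the TCP to the grasp point, in mm); z points along the fingers, y is the direction in which the jaws open and shut (so a half turn about z gives the same grasp; the last joint's range is limited). The gripper opens to 85 mm and grips with 20 to 120 N. Pads are 22 mm wide; open, the fingers measure 114 mm over their backs; the gripper's body (76 mm by 85 mm) begins 54 mm behind the grasp point. The pads swing forward as they close: fully open they stand 13 mm farther back than shut.
Start: joints at [1.087, 0.383, 0.016, 1.37, -0.006, 1.388, -0.046], TCP at [255.34, -570.442, 231.279] pointing down, gripper open.
Joint ranges: [-2.95, 2.95], [-0.25, 2.06], [-1.52, 1.56], [0.18, 2.33], [-1.44, 4.58], [0.02, 2.06], [-3.01, 3.01]. Speed limits (rad/s): [2.39, 2.39, 3.01, 3.01, 3.14, 3.14, 3.14].

### API

Orientations are given as a unit quaternion [x, y, z, w].
In Python, from cell import sensors, capture, ctrl gives the robot as it stands. The module is installed in compiled form; this text tells all that it offers.
- The arm moves only by the tool servo_tool, never from a script. Its argument "plan" is one flat list of numbers, 6 for each row, row after row: the shift along the tool's x, y, z in mm, then the turn, a rotation vector about the tool's x, y, z in rad. In form: [dx, dy, dz, rx, ry, rz, dx, dy, dz, rx, ry, rz, ...]. A call has 1 to 8 rows; each row is the pose to reach, as a shift and turn from the pose commanded when the call began, along the tool's axes at that moment; what a row does not reach only later rows make up. A row lasts 1/10 s, in which the tool goes at most 50 mm and 8.59 degrees, less where a joint would pass 70% of its speed; a pose out of reach is approached as far as the arm can. A call with a gripper value outside its range is refused whole. "fingers" is the finger opening in mm, from 0 to 85.4, set as the call begins (left out, the last holds). The fingers move at their own pace and stop on an object; the grip force is fixed at half the most. Time passes only in rows, so rows that repeat a pose let the fingers close. It gives the time, the measured TCP pose, the force and the opening at its end, in the units of the state.
- sensors.get_state(): the state, without advancing time (a new reading comes with each control period).
- capture(name): name is "scene" or "side" or "wrist"; returns a dict with "img" (384x512x3 uint8, red, green, blue), "fx", "fy", "cx", "cy" (pixels), "view" (4x4, takes a point from world to camera coordinates). Camera axes: x right, y down, z forward; pixel columns grow to the right and rows downward; lengths in mm; the calibration is good to about 2 mm. The wrist camera is an equidistant fisheye: a pixel r from the principal point sees the ray r / f radians off the axis. A picture is of the moment at which its call begins. There is no depth.
- ctrl.hand_in(): hands the job in, once; it reports no verdict.
The state is a dict: "clock": time; "q": joint angles; "dq": joint speeds; "effort": joint torques, N m; "tool_pos": TCP position; "tcp_rot": TCP orientation; "contact_force": force on the tool from outside, world axes, zero at the start; "wrist_torque": the same for the moment, N m; "opening": opening from 0.0 (shut) to 1.0 (fully open).
Only numpy, scipy, OpenCV 4.12 (cv2) and the standard library are available. Lean on these libraries where they do the work, as an engineer would, in place of code of your own. Each camera call takes 0.05 s, during which the arm holds its last target.

### The job

You are done with the tea in the green-lidded caddy, which stands open, and want the blue-lidded one next; only one caddy should stand open at a time. First press the green lid down until its push latch catches and it stays shut, then press the shut blue lid so that it pops open and stays open. The yellow-lidded caddy should end up shut, as it is now.

Things in the scene. Friction and masses are not known exactly. Their poses are not given: they have to be found in the camera images.
- green_pad (a point): Dark 28 mm pad on top of the GREEN lid (caddy fixed, 140 x 84 mm, 84 high shut): press there. Own axes: z out of the lid, y along the level hinge, x to the hinge, whose line is 105 mm along +x and 6 below. Lid 94 wide, its free edge, roughly to the robot, 43 mm past the pad (-x). Tilt of z: 0.6 rad open (start), about 0 shut and latched. Shut, the pad is level at z=84 mm, 105 mm before the hinge.
- blue_pad (a point): The same pad on the BLUE lid of a like caddy; starts shut (z=84 mm). Push-push latch in each caddy: pressing the lid straight down over the pad's shut place to the stop (7 mm below shut height; 6 to 15 N) and letting go flips it: an open lid stays shut, a shut one springs open to 0.6 rad, following what pressed it; its edge rises to z=165 mm. A shorter press may not flip it. A spring opens it (2 to 5 N).
- yellow_pad (a point): The same pad on the YELLOW lid of a third such caddy, sizes, axes and latch as the others. Starts shut, pad level at z=84 mm. All three stand in a row in any order, 13 to 40 cm apart. Straight above its shut place, an open lid's top is at about z=157 mm; its free edge at 165 mm.

How it is judged (in metres and radians):
On the way:
1. the green lid is pressed shut while the blue lid is still shut (angle between each of green_pad, blue_pad's own z axis and vertical below 0.08 rad), for 0.2 s.
At the end, for the whole second after the job is handed in: The green and the yellow lid are shut, held by their latches (tilted less than 0.08 rad), and the blue lid stands open (tilted more than 0.4 rad) (angle between each of green_pad, yellow_pad's own z axis and vertical below 0.08 rad and angle between blue_pad's own z axis and vertical above 0.4 rad); the robot touches nothing.
It also fails if it takes over 38 s, if anything falls off the work surface, if the arm or the gripper's body presses on something with over 40 N, if the wrist force passes 120 N, or if a joint passes its speed limit or range.

## Working session

There is one attempt and no reset: what is moved stays moved. The work goes in short steps, Python scripts to look and compute and a tool call to move; the robot and the scene stay as the last step left them, time stands still between calls to the robot, and variables do not carry over. Pictures are saved under pics/ and viewed, and the job is handed in when it is done.

Besides the shell and the picture viewer there is one more tool, called after ">>>" as name(argument=value, ...) on one line, values as JSON. servo_tool: Moves the arm, as the interface text tells. Its arguments: {"type":"object","properties":{"plan":{"type":"array","items":{"type":"number"}},"fingers":{"type":"number"}},"required":["plan"]}

```bash
mkdir -p pics; python3 - <<'E'
from cell import sensors, capture, ctrl
import cv2,pickle
s=sensors.get_state();print({k:(v if not hasattr(v,'tolist') else v.tolist()) for k,v in s.items()})
d={}
for n in("scene","side","wrist"):
    c=capture(n);d[n]=c;cv2.imwrite(f"pics/{n}0.png",c["img"][:,:,::-1]);print(n,c["fx"],c["cx"],c["cy"],c["view"])
pickle.dump(d,open("c0.pkl","wb"))
E
```

```text
{'clock': 0.0, 'q': [1.0870956161376129, 0.38421483555583247, 0.016399572002205876, 1.3711535654001101, -0.006321405314034177, 1.3881872507486264, -0.046484108501625494], 'dq': [0.0006900481575023, 0.0023748813909616052, 0.0005066654545386074, -0.0013983577224182695, -0.001243674878000147, -0.00011172399596524746, -0.0006978610694945914], 'effort': [-0.0005731948112952523, -62.75974988937378, 0.844036303460598, -37.18209743499756, 0.016731892246752977, 0.014400315703824162, 5.445746978693933e-05], 'tool_pos': [255.13014946070206, -570.0108555953537, 230.29385850704912], 'tcp_rot': [0.9779415009093707, 0.20887676994429674, -0.00021048359201770002, -0.0009335274082827978], 'contact_force': [0.8211087539324887, -0.34944100027070174, 0.05612656376278679], 'wrist_torque': [-0.04688399702319333, 0.047539749069161474, 0.02121627733790098], 'opening': 1.0078835143391411}
scene 468.9417975132766 256.60722800231895 196.82474900307898 [[-8.65649720e-01 -5.00557791e-01 -9.61568304e-03  3.07481253e+02]
 [-2.61363743e-01  4.68209365e-01 -8.44078779e-01  3.76056862e+02]
 [ 4.27012361e-01 -7.28163367e-01 -5.36132963e-01  5.01474210e+02]
 [ 0.00000000e+00  0.00000000e+00  0.00000000e+00  1.00000000e+00]]
side 471.38471195263133 251.30063505314527 195.55301555611774 [[ 9.15264554e-01 -4.02656558e-01 -1.25894038e-02 -5.94481167e+02]
 [-1.62222443e-01 -3.39777163e-01 -9.26409930e-01  8.66164232e+01]
 [ 3.68747442e-01  8.49952455e-01 -3.76305924e-01  9.71163430e+02]
 [ 0.00000000e+00  0.00000000e+00  0.00000000e+00  1.00000000e+00]]
wrist 297.3186396354542 258.7936200619394 190.1068521434743 [[ 4.08918680e-01 -9.12569540e-01 -1.53239399e-03 -6.23372854e+02]
 [-8.80811860e-01 -3.95126225e-01  2.60855770e-01 -3.46039870e+01]
 [-2.38654519e-01 -1.05319046e-01 -9.65376569e-01  3.77367977e+02]
 [ 0.00000000e+00  0.00000000e+00  0.00000000e+00  1.00000000e+00]]
```

View pics/scene0.png

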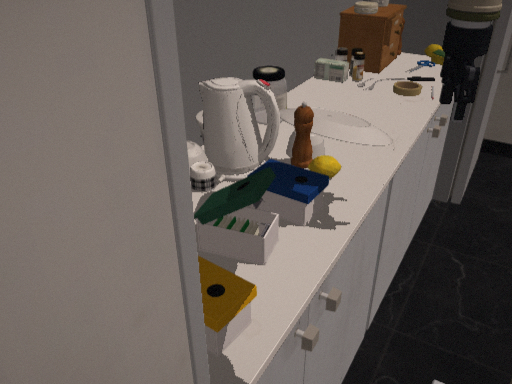

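View pics/side0.png

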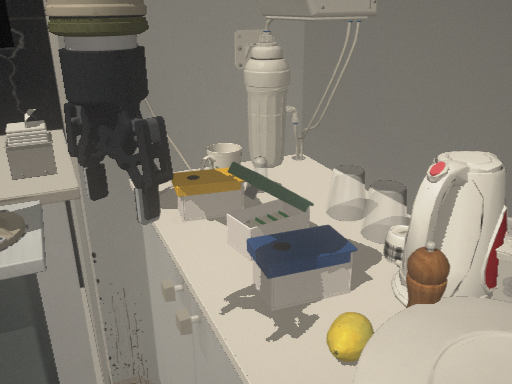

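View pics/wrist0.png

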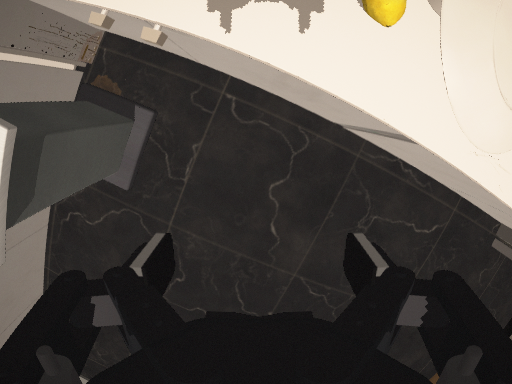

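Scene view: blue lid with its pad near (301,180), green open lid near (235,195), and yellow lid with its pad near (216,290). Side view: yellow pad near (193,178), blue pad near (282,246), and the open green lid between them.

```bash
cat > h.py <<'E'
import numpy as np,cv2,pickle
def ray(c,u,v):
    V=c["view"];R=V[:3,:3];t=V[:3,3]
    d=R.T@np.array([(u-c["cx"])/c["fx"],(v-c["cy"])/c["fy"],1]);return -R.T@t,d
def onz(c,u,v,z):
    o,d=ray(c,u,v);return o+d*(z-o[2])/d[2]
def tri(a,b):
    A=[];B=[]
    for o,d in(a,b):
        d=d/np.linalg.norm(d);P=np.eye(3)-np.outer(d,d);A.append(P);B.append(P@o)
    return np.linalg.lstsq(np.vstack(A),np.hstack(B),rcond=None)[0]
def proj(c,p):
    q=c["view"][:3,:3]@p+c["view"][:3,3];return np.array([c["fx"]*q[0]/q[2]+c["cx"],c["fy"]*q[1]/q[2]+c["cy"]])
E
python3 - <<'E'
from h import *
d=pickle.load(open("c0.pkl","rb"))
for n in("scene","side"):
    c=d[n];hsv=cv2.cvtColor(c["img"],cv2.COLOR_RGB2HSV)
    print(n,ray(c,c["cx"],c["cy"])[0])
    for nm,lo,hi in(("blue",(100,120,40),(125,255,255)),("yellow",(15,150,60),(32,255,255)),("green",(60,80,20),(95,255,120))):
        m=cv2.inRange(hsv,lo,hi);m=cv2.morphologyEx(m,cv2.MORPH_OPEN,np.ones((2,2)))
        cs,hi_=cv2.findContours(m,cv2.RETR_CCOMP,cv2.CHAIN_APPROX_NONE)
        for i,k in enumerate(cs):
            A=cv2.contourArea(k)
            if A>15:
                M=cv2.moments(k);u,v=M["m10"]/M["m00"],M["m01"]/M["m00"]
                hole=hi_[0][i][3]>=0
                print(nm,"hole" if hole else "out",round(A),round(u,1),round(v,1),onz(c,u,v,84).round(0) if hole else cv2.approxPolyDP(k,3,True)[:,0].tolist())
    x=cv2.resize(c["img"][140:330,170:360] if n=="scene" else c["img"][150:320,150:370],None,fx=3.5 if n=="side" else 3,fy=3.5 if n=="side" else 3,interpolation=cv2.INTER_CUBIC)
    cv2.imwrite(f"pics/z_{n}.png",x[:,:,::-1])
E
```

```text
scene [150.32300345 342.99394166 589.23511332]
blue out 1534 296.3 182.7 [[256, 171], [273, 168], [279, 176], [269, 191], [308, 204], [329, 181], [328, 177], [297, 168], [294, 173], [294, 167], [272, 160]]
blue hole 130 301.8 179.2 [ 504. -451.   84.]
yellow out 2474 223.2 295.1 [[199, 258], [205, 323], [219, 332], [257, 296], [256, 286]]
yellow hole 210 216.4 291.0 [472. -81.  84.]
yellow out 441 325.9 166.4 [[309, 165], [312, 171], [330, 178], [341, 169], [331, 157], [318, 158]]
yellow out 188 435.2 54.1 [[430, 46], [427, 54], [443, 65], [444, 58], [433, 53], [442, 48]]
green out 32 245.5 227.2 [[249, 221], [241, 232]]
green out 33 232.5 224.0 [[236, 218], [228, 229]]
green out 1824 236.5 197.2 [[276, 176], [269, 168], [214, 194], [196, 217], [203, 224], [218, 218], [218, 226], [225, 215], [259, 201]]
green hole 72 243.9 186.3 [ 596. -366.   84.]
side [  200.04463735 -1035.38419924   438.21270244]
yellow out 1150 346.7 335.9 [[346, 314], [330, 331], [330, 348], [346, 359], [353, 359], [361, 351], [362, 333], [358, 330], [362, 323], [357, 321], [365, 318]]
yellow out 676 203.0 187.0 [[173, 181], [179, 196], [236, 190], [243, 182], [235, 177], [238, 181], [233, 184], [200, 185], [198, 181], [189, 187], [183, 180], [188, 174], [180, 181], [177, 175]]
yellow hole 24 182.0 184.8 [ 439. -116.   84.]
yellow out 56 224.7 172.2 [[215, 170], [232, 176], [229, 169]]
```

View pics/z_scene.png

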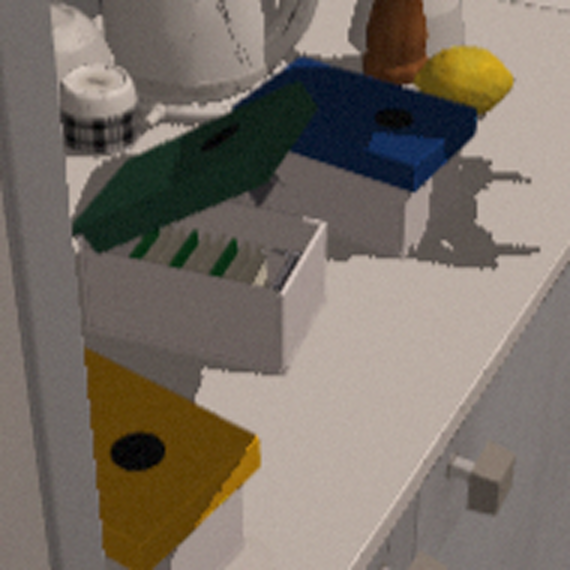

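View pics/z_side.png

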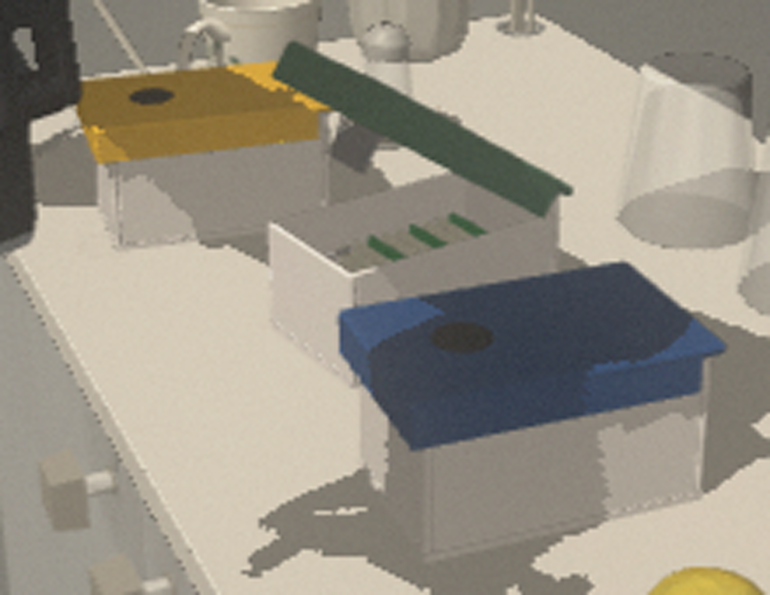

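```bash
python3 - <<'E'
from h import *
d=pickle.load(open("c0.pkl","rb"));S=d["scene"];D=d["side"]
s=lambda x,y:(170+x/3,140+y/3)
e=lambda x,y:(150+x/3.5,150+y/3.5)
b=onz(S,301.8,179.2,84);b2=onz(D,*e(462,337),84);bt=tri(ray(S,301.8,179.2),ray(D,*e(462,337)))
print("blue",b,b2,bt)
y=onz(S,216.4,291,84);y2=onz(D,*e(152,97),84);print("yel",y,y2,tri(ray(S,216.4,291),ray(D,*e(152,97))))
g=onz(S,243.9,186.3,142.2);print("green open pad",g)
def dirn(c,p,q,z):
    a=onz(c,*p,z);b=onz(c,*q,z);v=b-a;print(a.round(0),b.round(0),"len",np.linalg.norm(v).round(0),"ang",np.degrees(np.arctan2(v[1],v[0])).round(1))
print("blue x edges");dirn(D,e(415,448),e(700,395),60);dirn(D,e(413,447),e(725,350),84);dirn(D,e(342,313),e(625,264),84)
print("blue y edge");dirn(S,s(415,165),s(475,110),84)
dirn(D,e(413,447),e(342,313),84)
print("green front edge"); dirn(D,e(355,276),e(270,225),80);dirn(S,s(282,293),s(325,222),78);dirn(D,e(357,384),e(275,325),0);dirn(S,s(284,373),s(325,318),0)
print("green side");dirn(S,s(282,293),s(80,247),78);dirn(S,s(284,373),s(85,333),0)
print("green lid free edge open"); dirn(S,s(250,188),s(315,100),160)
print("yel");dirn(S,s(260,437),s(85,350),84);dirn(S,s(260,437),s(150,560),84)
E
```

```text
blue [ 503.66389161 -450.84824143   84.        ] [ 505.27779143 -450.6433499    84.        ] [ 504.38501747 -451.37370445   84.06959589]
yel [471.99599644 -80.80705241  84.        ] [473.77755564 -84.17162492  84.        ] [473.68230903 -82.18530825  82.82854832]
green open pad [ 544.95795743 -284.07303311  142.2       ]
blue x edges
[ 463. -491.   60.] [ 598. -505.   60.] len 136.0 ang -5.9
[ 445. -524.   84.] [ 605. -511.   84.] len 160.0 ang 5.0
[ 466. -406.   84.] [ 612. -418.   84.] len 147.0 ang -4.4
blue y edge
[ 465. -400.   84.] [ 459. -488.   84.] len 89.0 ang -94.2
[ 445. -524.   84.] [ 466. -406.   84.] len 120.0 ang 80.3
green front edge
[ 490. -366.   80.] [ 474. -291.   80.] len 76.0 ang 102.1
[ 478. -240.   78.] [ 490. -318.   78.] len 80.0 ang -81.0
[ 504. -335.    0.] [ 488. -254.    0.] len 82.0 ang 100.7
[ 486. -257.    0.] [ 489. -319.    0.] len 62.0 ang -86.9
green side
[ 478. -240.   78.] [ 611. -219.   78.] len 135.0 ang 8.8
[ 486. -257.    0.] [ 620. -227.    0.] len 138.0 ang 12.4
green lid free edge open
[ 488. -222.  160.] [ 503. -327.  160.] len 106.0 ang -81.8
yel
[ 424. -121.   84.] [ 544. -134.   84.] len 121.0 ang -5.9
[ 424. -121.   84.] [428. -25.  84.] len 97.0 ang 88.0
```

>>> servo_tool(plan=[30,-12,0,0,0,0,80,-33,0,0,0,0,135,-55,0,0,0,0,190,-78,0,0,0,0,245,-100,0,0,0,0,290,-118,0,0,0,0,330,-135,0,0,0,0,361,-147,0,0,0,0], fingers=0)

```text
clock: 0.95
tool_pos: [520.5, -292.5, 231.2]
tcp_rot: [0.978, 0.209, -0.0, -0.0]
contact_force: [-0.0, -0.1, 0.2]
opening: -0.001
```

>>> servo_tool(plan=[0,0,0,0,0,0,0,0,0,0,0,0,0,0,0,0,0,0])

```text
clock: 1.25
tool_pos: [518.6, -295.5, 231.0]
tcp_rot: [0.978, 0.208, -0.001, 0.0]
contact_force: [0.4, -0.6, -0.5]
opening: -0.003
```

```bash
python3 - <<'E'
from cell import sensors, capture, ctrl
import cv2,pickle
s=sensors.get_state();print(s["clock"],s["tool_pos"],s["tcp_rot"],s["contact_force"],s["opening"])
d={}
for n in("scene","wrist"):
    c=capture(n);d[n]=c;cv2.imwrite(f"pics/{n}1.png",c["img"][:,:,::-1])
pickle.dump(d,open("c1.pkl","wb"))
E
```

```text
1.25 [ 518.58069932 -295.47250561  230.96566373] [ 9.78130858e-01  2.07989687e-01 -5.53722781e-04  9.59240906e-05] [ 0.40638795 -0.60678507 -0.48988834] -0.002524371410194308
```

View pics/scene1.png

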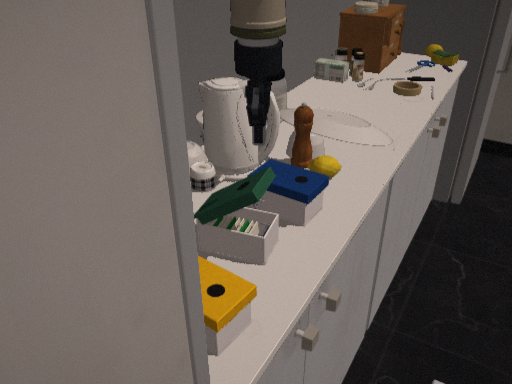

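View pics/wrist1.png

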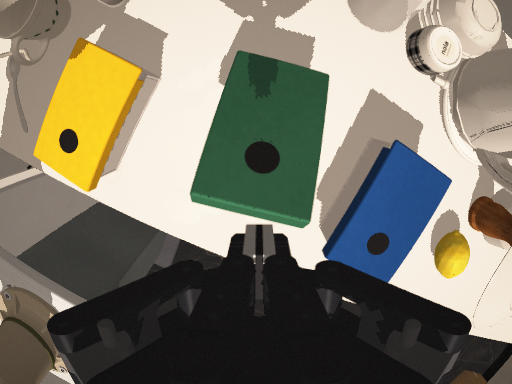

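The wrist view shows all three pads: yellow (68,141), green (262,157) and blue (378,244). I'll locate them through the fisheye model.

```bash
cat >> h.py <<'E'
def fray(c,u,v):
    x=(u-c["cx"])/c["fx"];y=(v-c["cy"])/c["fy"];r=np.hypot(x,y)
    dc=np.array([np.sin(r)*x/r,np.sin(r)*y/r,np.cos(r)]);V=c["view"];return -V[:3,:3].T@V[:3,3],V[:3,:3].T@dc
def fonz(c,u,v,z):
    o,d=fray(c,u,v);return o+d*(z-o[2])/d[2]
E
python3 - <<'E'
from h import *
c=pickle.load(open("c1.pkl","rb"))["wrist"]
hsv=cv2.cvtColor(c["img"],cv2.COLOR_RGB2HSV)
for nm,lo,hi,z in(("blue",(100,120,40),(125,255,255),84),("yellow",(15,150,60),(32,255,255),84),("green",(60,80,20),(95,255,255),142.2)):
    m=cv2.inRange(hsv,lo,hi);m=cv2.morphologyEx(m,cv2.MORPH_OPEN,np.ones((2,2)))
    cs,h=cv2.findContours(m,cv2.RETR_CCOMP,cv2.CHAIN_APPROX_NONE)
    for i,k in enumerate(cs):
        A=cv2.contourArea(k)
        if A>150:
            M=cv2.moments(k);u,v=M["m10"]/M["m00"],M["m01"]/M["m00"]
            if h[0][i][3]>=0: print(nm,A,u,v,fonz(c,u,v,z))
            elif A>1000: print(nm,cv2.approxPolyDP(k,5,True)[:,0].tolist(),[fonz(c,*p,z).round(0)[:2].tolist() for p in cv2.approxPolyDP(k,5,True)[:,0]])
a=fonz(c,191,193,166);b=fonz(c,309,220,166);print("green free edge",a,b,np.degrees(np.arctan2(*(a-b)[[1,0]])))
a=fonz(c,239,52,84);b=fonz(c,329,74,84);print("green hinge edge",a,b,np.degrees(np.arctan2(*(a-b)[[1,0]])))
E
```

```text
blue [[399, 142], [383, 150], [324, 250], [329, 260], [385, 282], [451, 183]] [[614.0, -414.0], [598.0, -401.0], [473.0, -394.0], [464.0, -405.0], [462.0, -489.0], [605.0, -502.0]]
blue 400.5 378.6150645027049 244.39367457344983 [ 503.07843308 -451.29295177   84.        ]
yellow [[458, 231], [436, 251], [436, 265], [447, 278], [462, 273], [470, 257]] [[559.0, -551.0], [524.0, -534.0], [508.0, -548.0], [497.0, -581.0], [512.0, -603.0], [537.0, -599.0]]
yellow [[80, 39], [34, 155], [89, 192], [143, 82], [142, 69]] [[583.0, -53.0], [436.0, -33.0], [426.0, -125.0], [562.0, -148.0], [574.0, -142.0]]
yellow 365.5 69.28226174190605 141.58367533059734 [471.2693096  -82.83823119  84.        ]
green [[239, 52], [193, 201], [303, 228], [311, 217], [329, 77]] [[614.0, -236.0], [490.0, -248.0], [505.0, -342.0], [517.0, -343.0], [626.0, -307.0]]
green 928.5 262.8472446598456 157.9041464728056 [ 545.80431199 -286.34975982  142.2       ]
green free edge [ 504.19433874 -246.73611534  166.        ] [ 520.54381565 -335.40186901  166.        ] 100.44766972664414
green hinge edge [ 623.72978379 -227.48976795   84.        ] [ 640.86332971 -315.37226722   84.        ] 101.03198469167977
```

>>> servo_tool(plan=[3,-1,20,0,0,0,7,-3,40,0,0,0,7,-3,60,0,0,0,7,-3,62,0,0,0,7,-3,62,0,0,0])

```text
clock: 1.85
tool_pos: [523.9, -289.6, 169.3]
tcp_rot: [0.978, 0.208, -0.0, -0.0]
contact_force: [0.2, 0.3, 1.0]
opening: -0.001
```

Directly over the spot. Pressing down gradually.

>>> servo_tool(plan=[0,0,15,0,0,0,0,0,30,0,0,0,0,0,45,0,0,0,0,0,60,0,0,0,0,0,72,0,0,0,0,0,80,0,0,0,0,0,84,0,0,0,0,0,84,0,0,0])

```text
clock: 2.65
tool_pos: [524.3, -288.6, 84.7]
tcp_rot: [0.978, 0.209, -0.0, -0.0]
contact_force: [-2.6, 0.3, 3.4]
opening: -0.001
```

>>> servo_tool(plan=[0,0,3,0,0,0,0,0,6,0,0,0,0,0,8,0,0,0,0,0,9,0,0,0,0,0,9,0,0,0])

```text
clock: 3.15
tool_pos: [525.2, -288.7, 77.3]
tcp_rot: [0.978, 0.209, 0.0, 0.0]
contact_force: [-4.1, 1.0, 10.4]
opening: 0.002
```

>>> servo_tool(plan=[0,0,2,0,0,0,0,0,4,0,0,0,0,0,4,0,0,0,0,0,4,0,0,0])

```text
clock: 3.55
tool_pos: [525.3, -288.8, 75.9]
tcp_rot: [0.978, 0.209, 0.001, 0.001]
contact_force: [-12.9, 4.1, 29.9]
opening: -0.0
```

The force jumped to about 30 N, so the lid is at the stop. Now straight up to release.

>>> servo_tool(plan=[0,0,-6,0,0,0,0,0,-15,0,0,0,0,0,-40,0,0,0,0,0,-80,0,0,0,0,0,-120,0,0,0,0,0,-145,0,0,0,0,0,-145,0,0,0,0,0,-145,0,0,0])

```text
clock: 4.35
tool_pos: [525.2, -288.2, 217.3]
tcp_rot: [0.978, 0.209, 0.0, 0.0]
contact_force: [0.6, 0.1, -1.0]
opening: -0.0
```

```bash
python3 - <<'E'
from cell import sensors, capture, ctrl
import cv2,pickle
s=sensors.get_state();print(s["clock"],s["tool_pos"],s["contact_force"])
c=capture("wrist");cv2.imwrite("pics/wrist2.png",c["img"][:,:,::-1])
c=capture("side");cv2.imwrite("pics/side2.png",c["img"][:,:,::-1])
E
```

```text
4.35 [ 525.15222156 -288.22638054  217.34298543] [ 0.58781365  0.1088862  -1.02302096]
```

View pics/wrist2.png

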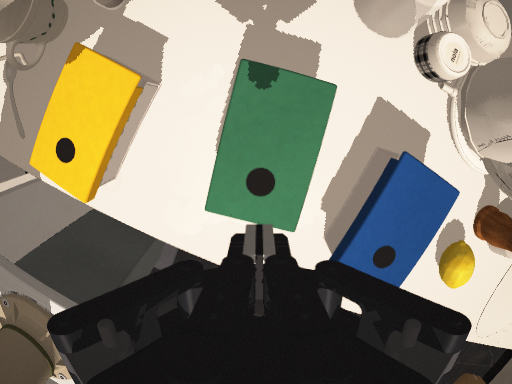

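View pics/side2.png

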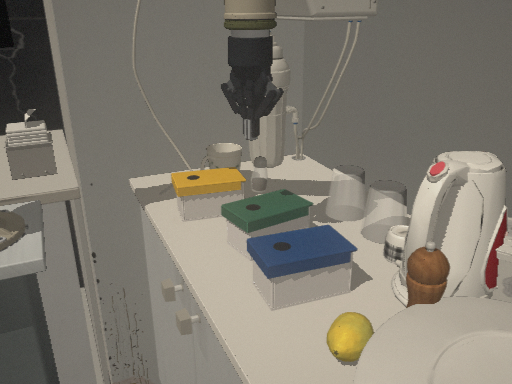

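Green is shut and latched: its lid is level in the side view near (265,210), with the pad at (254,208). Moving over blue.

>>> servo_tool(plan=[-15,25,0,0,0,0,-40,65,0,0,0,0,-65,105,10,0,0,0,-80,130,30,0,0,0,-86,140,60,0,0,0,-86,140,90,0,0,0,-86,140,107,0,0,0,-86,140,107,0,0,0])

```text
clock: 5.25
tool_pos: [501.1, -449.5, 104.8]
tcp_rot: [0.978, 0.209, -0.003, -0.004]
contact_force: [-0.0, 0.3, -0.2]
opening: 0.001
```

>>> servo_tool(plan=[0,0,0,0,0,0,0,0,0,0,0,0])

```text
clock: 5.45
tool_pos: [504.0, -451.8, 111.5]
tcp_rot: [0.978, 0.209, 0.001, 0.001]
contact_force: [1.1, 0.7, 0.2]
opening: 0.0
```

>>> servo_tool(plan=[0,0,10,0,0,0,0,0,20,0,0,0,0,0,25,0,0,0,0,0,29,0,0,0,0,0,33,0,0,0,0,0,35,0,0,0,0,0,37,0,0,0,0,0,37,0,0,0])

```text
clock: 6.25
tool_pos: [503.2, -451.5, 76.3]
tcp_rot: [0.978, 0.209, 0.0, 0.0]
contact_force: [-11.0, 8.7, 22.0]
opening: 0.003
```

>>> servo_tool(plan=[0,0,1,0,0,0,0,0,1.5,0,0,0,0,0,1.5,0,0,0])

```text
clock: 6.55
tool_pos: [503.2, -451.5, 75.9]
tcp_rot: [0.978, 0.209, 0.0, 0.001]
contact_force: [-13.3, 10.3, 28.2]
opening: -0.003
```

>>> servo_tool(plan=[0,0,-8,0,0,0,0,0,-20,0,0,0,0,0,-40,0,0,0,0,0,-70,0,0,0,0,0,-100,0,0,0,0,0,-135,0,0,0,0,0,-155,0,0,0,0,0,-155,0,0,0])

```text
clock: 7.35
tool_pos: [504.9, -452.6, 231.3]
tcp_rot: [0.978, 0.209, 0.002, 0.003]
contact_force: [-0.0, -0.1, 0.3]
opening: -0.0
```

```bash
python3 - <<'E'
from cell import sensors, capture, ctrl
import cv2,pickle
s=sensors.get_state();print(s["clock"],s["tool_pos"],s["contact_force"])
c=capture("wrist");cv2.imwrite("pics/wrist3.png",c["img"][:,:,::-1])
c=capture("side");cv2.imwrite("pics/side3.png",c["img"][:,:,::-1])
E
```

```text
7.35 [ 504.94112912 -452.63618687  231.3262154 ] [-0.03292882 -0.12369992  0.28052134]
```

View pics/wrist3.png

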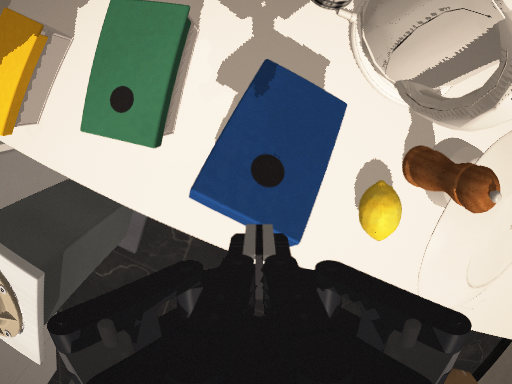

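View pics/side3.png

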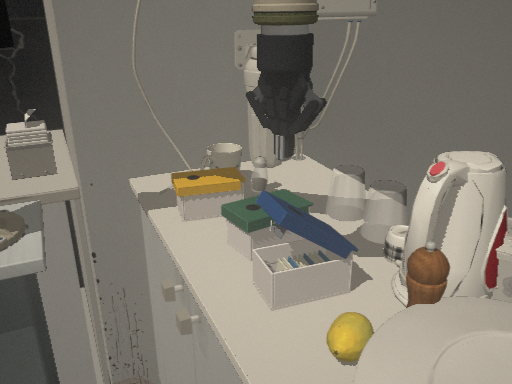

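Side view: the blue lid stands open around (300,225), and green (265,208) and yellow (208,182) are shut. The tool is about 65 mm above the open lid's highest edge, with no contact force. Handing in.

```bash
python3 - <<'E'
from cell import ctrl
print(ctrl.hand_in())
E
```

```text
the job is handed in; nothing more can be done
None
```

I pressed the green lid shut, then pressed the blue lid so that it popped open, and handed in at about 7.4 s of the allowed 38 s. The hand-in gave no verdict.

- **Green:** I pressed at about (525, −289) mm down to the stop, reaching 75.9 mm with about 30 N upward. The pictures after release showed it level and latched while blue was still shut.
- **Blue:** I pressed at about (503, −451) mm down to the same height, with about 28 N. After I lifted away, it stood open.
- **Last checks:** The final side and wrist pictures showed green and yellow shut and blue open. The tool was 231 mm up, well clear of the blue lid, and the force reading was close to zero. No check failed or disagreed. I judged the lid tilts by eye from the pictures rather than measuring them.

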